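# Pack two lunch boxes

### The arm

A 6-joint arm with a two-finger parallel gripper is mounted at the origin on the work surface. World frame = base frame: x ahead of the robot, y to its left, z up, the work surface at z = 0. Lengths are in mm, angles in rad, forces in N, time in s.
With the tool pointing down it reaches from about 350 to 775 mm from the base axis. Payload 7.3 kg.
Tool frame: the origin (TCP) lies at the very end of the fingers, on their centre line; the grasp point (between the pads) lies bot.grip_point_offset behind it (bot.grip_point_offset is the distance from the TCP to the grasp point, in mm); z points along the fingers, y is the line along which they close (so a half turn about z gives the same grasp; the last joint's range is limited). The gripper opens to 92 mm and grips with 3 to 60 N. Pads are 19 mm wide; open, the fingers measure 130 mm over their backs; the gripper's body (75 mm by 190 mm) begins 47 mm behind the grasp point.
Start: joints at [-1.278, 0.342, 1.524, -0, 1.275, -0.146], TCP at [223.072, -475.272, 226.741] pointing down, gripper open.
Joint ranges: [-2.53, 2.53], [-0.77, 2.02], [0.04, 2.7], [-1, 4.14], [0.28, 2.66], [-3.11, 3.11]. Speed limits (rad/s): [2.57, 2.57, 3.14, 3.14, 3.14, 3.14].

### API

Orientations are given as [roll, pitch, yaw] about the fixed x, y, z axes, in that order (R = Rz(yaw) Ry(pitch) Rx(roll)).
In Python, from plant import bot gives the robot as it stands. The module is installed in compiled form; this text tells all that it offers.
- The arm moves only by the tool carry_out, never from a script. Its argument "plan" is a list of rows, each an object of numbers: "tx", "ty", "tz": the shift along the world's x, y, z in mm; "rx", "ry", "rz": the turn, a rotation vector about the world's x, y, z in rad. A call has 1 to 12 rows; each row shifts and turns the commanded pose from where the row before left it; what a row does not reach is not made up. A row lasts 1/10 s, in which the tool goes at most 50 mm and 8.59 degrees, less where a joint would pass 70% of its speed; a pose out of reach is approached as far as the arm can. A call with a gripper value outside its range is refused whole. "gripper" is the closure, from 0 (fully open) to 1 (shut), set as the call begins (left out, the last holds). The fingers move at their own pace and stop on an object; the grip force is fixed at half the most. Time passes only in rows, so rows that do not move let the fingers close. It gives the time, the measured TCP pose, the force, the opening and the grip force at its end, in the units of the state.
- bot.get_obs(): the state, without advancing time (a new reading comes with each control period).
- bot.capture(name): name is "side" or "top"; returns the picture (420x560x3 uint8, red, green, blue); there is no depth.
- bot.camera_model(name): a dict with "camera_matrix" (3x3 intrinsics, pixels), "R" (3x3) and "t" (3): a world point X has camera coordinates R X + t. Camera axes: x right, y down, z forward; pixel columns grow to the right and rows downward; lengths in mm; the calibration is good to about 2 mm. A picture is of the moment at which its call begins. camera_model takes no time and is no camera call.
- bot.close_job(): hands the job in; it is judged then, once.
The state is a dict: "time": time; "joint_positions": joint angles; "dq": joint speeds; "tau": joint torques, N m; "tool_pos": TCP position; "tcp_rot": TCP orientation; "contact_force": force on the tool from outside, world axes, zero at the start; "moment": the same for the moment, N m; "grip_width": finger opening in mm; "finger_force": force on a finger pad.
Only numpy, scipy, OpenCV 4.12 (cv2) and the standard library are available. Lean on these libraries where they do the work, as an engineer would, in place of code of your own. Each camera call takes 0.05 s, during which the arm holds its last target. There are 200 camera calls.

### The job

Pack the two lunch boxes: the green apple and the purple snack carton go in the red box, the orange and the yellow-lidded snack pot in the white box. In each box the fruit goes in the compartment with the green floor and the snack stands upright in the one with the black floor. Leave the red apple, the blue-lidded pot, the jam jar and the salt shaker standing where they are.

Things in the scene. Friction and masses are not known exactly. Their poses are not given: they have to be found in the camera images.
- red_box: Red lunch box without a lid, loose on the worktop, about 0.7 kg: 150 mm along its x, 200 mm along its y, 50 mm high, walls and floor 4 mm thick, at any yaw. Origin at the centre of its underside, z up. A full-height divider 4 mm thick across the middle (at y = 0) makes two equal compartments, each 142 mm (x) by 94 mm (y), 46 mm deep: the one with the green floor is centred at x = 0, y = +49 mm, the one with the black floor at x = 0, y = -49 mm.
- white_box: White lunch box without a lid, loose on the worktop, about 0.7 kg: 150 mm along its x, 200 mm along its y, 50 mm high, walls and floor 4 mm thick, at any yaw. Origin at the centre of its underside, z up. A full-height divider 4 mm thick across the middle (at y = 0) makes two equal compartments, each 142 mm (x) by 94 mm (y), 46 mm deep: the one with the green floor is centred at x = 0, y = +49 mm, the one with the black floor at x = 0, y = -49 mm.
- green_apple_mid (a point): Green apple, 62 mm across at its widest (26 to 36 mm above the surface), 55 mm high plus a thin 8 mm stalk (only the look of one). Small flat underside, 36 mm across. Origin at its centre, z up, standing on its flat underside. About 0.15 kg. It and the other seven small things stand in three rows, the rows about 120 mm apart along the world x, neighbours in a row 76 to 134 mm apart along y, so fingers have most room beside a thing along x.
- carton_mid (a point): Upright purple snack carton with a cream patch on its sides, 30 mm along its x, 44 mm along its y, 60 mm high. Origin at its centre, z up, standing on its flat underside. Its x lies within 25 degrees of the world's x at the start. About 0.07 kg.
- orange_mid (a point): Orange (the fruit), 62 mm across at its widest (25 to 35 mm above the surface), 58 mm high, flat underside 36 mm across. Origin at its centre, z up, standing on its flat underside. About 0.16 kg.
- yellow_pot_mid (a point): Snack pot with a yellow lid: round white pot with straight sides, 54 mm in diameter, 58 mm high with its closed lid (the top 12 mm, flush with the sides). Origin at its centre, z up, standing on its flat underside. About 0.12 kg.
- red_apple_mid (a point): Red apple, 62 mm across at its widest (26 to 36 mm above the surface), 55 mm high plus a thin 8 mm stalk (only the look of one). Small flat underside, 36 mm across. Origin at its centre, z up, standing on its flat underside.
- blue_pot_mid (a point): Snack pot with a blue lid: round white pot with straight sides, 54 mm in diameter, 58 mm high with its closed lid (the top 12 mm, flush with the sides). Origin at its centre, z up, standing on its flat underside.
- jam_jar_mid (a point): Jam jar, dark red-brown with a dark grey metal lid, 58 mm in diameter, 64 mm high, standing among the stock. Origin at its centre.
- shaker_mid (a point): Black salt shaker with a domed steel top, 40 mm in diameter, 65 mm high, standing among the stock. Origin on its axis, 32 mm above its underside.
There are look-alikes about, which are no part of the job. Leave any pink look-alike of the part that bears yellow_pot_mid alone. There is more than one size of the part that bears orange_mid; the job needs the larger.

How it is judged (in metres and radians):
At the end, for the whole second after the job is handed in: Each of the four is at rest on the floor of its own compartment (centre 12-85 mm from the box's midline on its side, within 62 mm of the centre along x, under 43 mm up), carton and pot within 0.2 rad of upright, boxes flat; the four others upright, within 30 mm of their starts (x of green_apple_mid in the frame of red_box between -0.062 and 0.062 m and z of each of green_apple_mid, carton_mid in the frame of red_box below 0.043 m and linear speed of each of green_apple, carton, orange, yellow_pot, red_box, white_box below 0.02 m/s and y of green_apple_mid in the frame of red_box between 0.012 and 0.085 m and x of carton_mid in the frame of red_box between -0.062 and 0.062 m and y of carton_mid in the frame of red_box between -0.085 and -0.012 m and angle between each of carton_mid, yellow_pot_mid, red_apple_mid, blue_pot_mid, jam_jar_mid, shaker_mid's own z axis and vertical below 0.2 rad and x of orange_mid in the frame of white_box between -0.062 and 0.062 m and z of each of orange_mid, yellow_pot_mid in the frame of white_box below 0.043 m and y of orange_mid in the frame of white_box between 0.012 and 0.085 m and x of yellow_pot_mid in the frame of white_box between -0.062 and 0.062 m and y of yellow_pot_mid in the frame of white_box between -0.085 and -0.012 m and angle between each of red_box, white_box's own z axis and vertical below 0.05 rad and distance of each of red_apple_mid, blue_pot_mid, jam_jar_mid, shaker_mid from where it was at the start of the episode below 0.03 m); the robot touches nothing.
It also fails if it takes over 112 s, if anything falls off the work surface, if the arm or the gripper's body presses on something with over 40 N, if the wrist force passes 120 N, or if a joint passes its speed limit or range.

## Working session

There is one attempt and no reset: what is moved stays moved. The work goes in short steps, Python scripts to look and compute and a tool call to move; the robot and the scene stay as the last step left them, time stands still between calls to the robot, and variables do not carry over. Pictures are saved under pics/ and viewed, at most 14 in all, crops included, and the job is handed in when it is done.

Besides the shell and the picture viewer there is one more tool, called after ">>>" by a JSON object that holds its "api" and its "payload". carry_out: Moves the arm, as the interface text tells. Its arguments: {"type":"object","properties":{"plan":{"type":"array"},"gripper":{"type":"number"}},"required":["plan"]}

```bash
mkdir -p pics
python3 - <<'E'
from plant import bot
import cv2
for n in("top","side"):
    im=bot.capture(n); cv2.imwrite(f"pics/{n}0.png",im[:,:,::-1])
    m=bot.camera_model(n); print(n,m)
print(bot.get_obs(),bot.grip_point_offset)
E
```

```text
top {'camera_matrix': array([[503.49800182,   0.        , 278.43671399],
       [  0.        , 503.49800182, 216.13598784],
       [  0.        ,   0.        ,   1.        ]]), 'R': array([[-0.00851136, -0.99911116, -0.0412849 ],
       [-0.98598561,  0.01526433, -0.16613058],
       [ 0.1666131 ,  0.03929232, -0.98523915]]), 't': array([ 22.77480938, 508.4021652 , 903.51468699])}
side {'camera_matrix': array([[532.12190383,   0.        , 282.39806211],
       [  0.        , 532.12190383, 209.36004855],
       [  0.        ,   0.        ,   1.        ]]), 'R': array([[-0.96884865, -0.24761125,  0.00457809],
       [-0.16496189,  0.6314513 , -0.75766538],
       [ 0.18471563, -0.7348183 , -0.65262716]]), 't': array([476.58046204, 134.23533144, 990.77549494])}
{'time': 0.1, 'joint_positions': array([-1.27801512e+00,  3.42645161e-01,  1.52488875e+00,  1.76285134e-05,
        1.27540867e+00, -1.45978222e-01]), 'dq': array([ 0.00359869, -0.00287644, -0.00298346,  0.00012198,  0.00057761,
       -0.00045579]), 'tau': array([ 1.35377450e-03, -4.32001340e+01, -2.44696140e+01,  7.19775539e-02,
        5.25939942e-02, -3.10624819e-05]), 'tool_pos': array([ 222.96206339, -474.91626086,  226.1299832 ]), 'tcp_rot': array([-3.14025953e+00, -2.13040452e-04,  4.38754143e-01]), 'contact_force': array([-0.31466381,  0.21963455, -0.79027642]), 'moment': array([-0.02481482, -0.02373094,  0.04070705]), 'finger_force': 0.0, 'grip_width': 91.9928251784832} 18.8
```

View pics/top0.png

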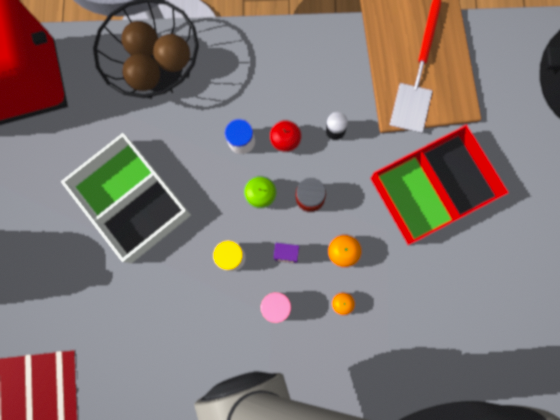

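View pics/side0.png

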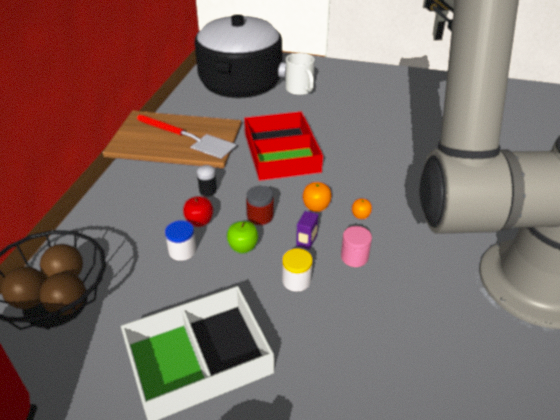

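The red box is around (440,185) and the white box around (125,197).

Candidates in the top view:
- **Orange:** large at (345,250), small at (343,303). I take the larger.
- **Pot:** yellow lid at (228,255), with a pink look-alike at (275,307) and the blue pot at (239,135). I take the yellow one.
- **Apple:** green at (260,192), red at (286,136). I take the green one.
- **Carton:** purple at (286,253). Only one.

Next I locate them and check in one close crop.

```bash
cat > h.py <<'E'
import numpy as np, cv2
from plant import bot
def unproj(n,uv,z):
    m=bot.camera_model(n); K,R,t=m["camera_matrix"],m["R"],m["t"]
    uv=np.atleast_2d(np.array(uv,float)); d=(R.T@np.linalg.inv(K)@np.c_[uv,np.ones(len(uv))].T).T
    c=-R.T@t; return c+d*((z-c[2])/d[:,2])[:,None]
def mask(im,h0,h1,s=120,v=60):
    return cv2.inRange(cv2.cvtColor(im,cv2.COLOR_RGB2HSV),(h0,s,v),(h1,255,255))
def blob(m,c,r):  # largest blob within r px of c -> contour
    k=np.zeros_like(m); cv2.circle(k,c,r,255,-1)
    return max(cv2.findContours(m&k,cv2.RETR_EXTERNAL,cv2.CHAIN_APPROX_NONE)[0],key=cv2.contourArea)
E
python3 - <<'E'
from h import *
im=cv2.imread("pics/top0.png")[:,:,::-1].copy()
for n,h0,h1,c,r,z in [("gapple",35,60,(260,192),25,31),("orange",8,22,(345,250),25,31),("ypot",24,33,(228,255),25,58),("carton",125,160,(286,253),22,60),("small",8,22,(343,303),20,20),
   ("rapple",0,8,(286,136),24,31),("blue",105,130,(239,135),22,58),("pink",150,175,(275,307),22,58)]:
    k=blob(mask(im,h0,h1),c,r); (u,v),ra=cv2.minEnclosingCircle(k)
    print(n,(u,v),ra,cv2.contourArea(k),unproj("top",(u,v),z)[0].round(1))
    if n=="carton":
        P=unproj("top",k[:,0],60)[:,:2].astype(np.float32); print(cv2.minAreaRect(P))
print("jar,shaker",unproj("top",[(311,192),(337,122)],64).round(0))
for n,c in (("white",[(124,135),(187,213),(124,261),(63,182)]),("red",[(466,127),(507,189),(410,243),(372,180)])):
    P=unproj("top",c,50)[:,:2]; print(n,P.round(0).tolist(),P.mean(0),np.linalg.norm(P-np.roll(P,1,0),axis=1))
c=cv2.resize(im[95:330,200:400],None,fx=2.5,fy=2.5,interpolation=cv2.INTER_CUBIC)
cv2.imwrite("pics/crop.png",c[:,:,::-1])
c=np.hstack([cv2.resize(a,None,fx=2.6,fy=2.6,interpolation=cv2.INTER_CUBIC) for a in (im[120:270,50:200],im[120:270,365:515])])
cv2.imwrite("pics/boxes.png",c[:,:,::-1])
E
```

```text
gapple (259.6111145019531, 191.5833282470703) 15.823508262634277 729.0 [559.1  53.   31. ]
orange (344.257568359375, 251.0) 17.009185791015625 823.5 [ 442.6 -105.6   31. ]
ypot (227.5, 255.0) 14.840922355651855 637.5 [435.3 110.2  58. ]
carton (285.8896789550781, 252.0186309814453) 13.523553848266602 339.0 [439.2   3.   60. ]
((439.1435852050781, 3.3956050872802734), (43.214820861816406, 29.931472778320312), 82.09083557128906)
small (343.0, 303.04998779296875) 11.687811851501465 386.0 [ 346.5 -101.3   20. ]
rapple (280.5, 128.0) 7.762187480926514 63.0 [685.9  11.6  31. ]
blue (238.24073791503906, 132.5) 13.984637260437012 565.0 [669.3  91.5  58. ]Traceback (most recent call last):
  File "<stdin>", line 5, in <module>
  File "h.py", line 11, in blob
    return max(cv2.findContours(m&k,cv2.RETR_EXTERNAL,cv2.CHAIN_APPROX_NONE)[0],key=cv2.contourArea)
ValueError: max() iterable argument is empty
```

Run:
```python
from h import *
im=cv2.imread("pics/top0.png")[:,:,::-1].copy()
print("jar,shaker,rapple",unproj("top",[(311,192),(337,122)],64).round(0),unproj("top",[(286,136)],31).round(0))
for n,c in (("white",[(124,135),(187,213),(124,261),(63,182)]),("red",[(466,127),(507,189),(410,243),(372,180)])):
    P=unproj("top",c,50)[:,:2]; print(n,P.round(0).tolist(),P.mean(0),np.linalg.norm(P-np.roll(P,1,0),axis=1))
c=cv2.resize(im[95:330,200:400],None,fx=2.5,fy=2.5,interpolation=cv2.INTER_CUBIC)
cv2.imwrite("pics/crop.png",c[:,:,::-1])
c=np.hstack([cv2.resize(a,None,fx=2.6,fy=2.6,interpolation=cv2.INTER_CUBIC) for a in (im[120:270,50:200],im[120:270,365:515])])
cv2.imwrite("pics/boxes.png",c[:,:,::-1])
```

```text
jar,shaker,rapple [[549. -45.  64.]
 [684. -96.  64.]] [[669.   1.  31.]]
white [[672.0, 315.0], [516.0, 189.0], [427.0, 305.0], [580.0, 430.0]] [548.94059062 309.7948166 ] [146.90633865 201.00538359 146.38110384 197.98931416]
red [[673.0, -340.0], [552.0, -407.0], [454.0, -224.0], [573.0, -160.0]] [ 563.0270608 -282.6559311] [206.34722415 138.21975377 207.15925205 135.75664587]
```

View pics/crop.png

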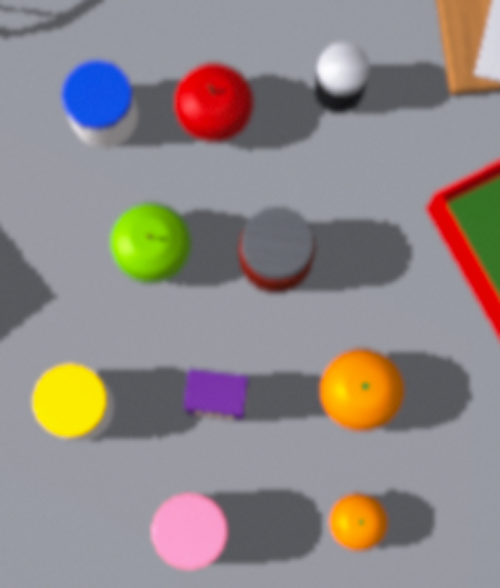

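View pics/boxes.png

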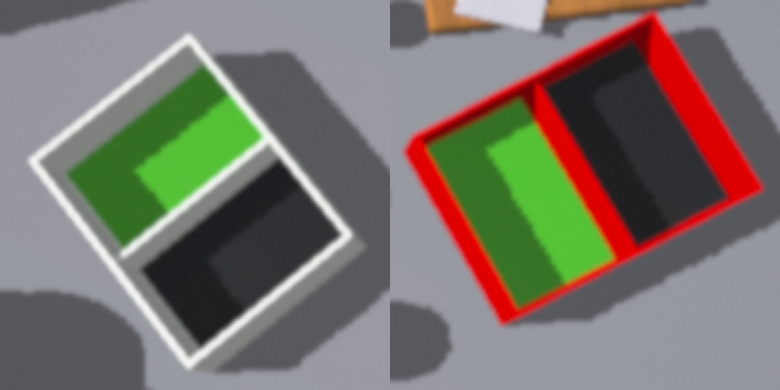

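The crop confirms the choices. The large orange is about 84 px wide and the small one about 58 px. The yellow lid, purple carton and green apple are unmistakable. In the boxes crop, white has its green side at upper left and black at lower right. Red has green on the left and black on the right.

Run:
```python
from h import *
m=bot.camera_model("top"); print("cam",-m["R"].T@m["t"])
# order: green-side long axis: corners a,b on green end, c,d on black end
for n,c in (("white",[(62.3,181.5),(122.3,134.6),(184.6,210.4),(122.3,260.8)]),("red",[(408.5,244.6),(370.8,177.7),(466.9,125.4),(508,192.3)])):
    P=unproj("top",c,50)[:,:2]; C=P.mean(0)
    yv=P[0]+P[1]-P[2]-P[3]; a=np.arctan2(yv[1],yv[0]); xv=P[0]+P[3]-P[1]-P[2]; b=np.arctan2(xv[1],xv[0])
    print(n,C.round(1),"yaw from y",a-np.pi/2,"x dir",b,np.linalg.norm(P-np.roll(P,1,0),axis=1).round())
    y=np.array([np.cos(a),np.sin(a)]); print(" green",(C+49*y).round(),"black",(C-49*y).round(), [np.hypot(*(C+s*49*y)).round() for s in(1,-1)])
```

```text
cam [350.93368091 -20.50703775 975.57944635]
white [550.8 313. ] yaw from y -0.8866719856414937 x dir 2.2530703627342414 [197. 145. 197. 148.]
 green [589. 344.] black [513. 282.] [np.float64(682.0), np.float64(585.0)]
red [ 562.6 -282.2] yaw from y 0.4788217228386311 x dir -2.6764821149635636 [209. 142. 209. 146.]
 green [ 540. -239.] black [ 585. -326.] [np.float64(590.0), np.float64(670.0)]
```

>>> {"api": "carry_out", "payload": {"plan": [{"tx": 18.3,"ty": 30.8,"tz": -9,"rz": 0.0943},{"tx": 18.3,"ty": 30.8,"tz": -9,"rz": 0.0943},{"tx": 18.3,"ty": 30.8,"tz": -9,"rz": 0.0943},{"tx": 18.3,"ty": 30.8,"tz": -9,"rz": 0.0943},{"tx": 18.3,"ty": 30.8,"tz": -9,"rz": 0.0943},{"tx": 18.3,"ty": 30.8,"tz": -9,"rz": 0.0943},{"tx": 18.3,"ty": 30.8,"tz": -9,"rz": 0.0943},{"tx": 18.3,"ty": 30.8,"tz": -9,"rz": 0.0943},{"tx": 18.3,"ty": 30.8,"tz": -9,"rz": 0.0943},{"tx": 18.3,"ty": 30.8,"tz": -9,"rz": 0.0943},{"tx": 18.3,"ty": 30.8,"tz": -9,"rz": 0.0943},{"tx": 18.3,"ty": 30.8,"tz": -9,"rz": 0.0943}], "gripper": 0.16}}

```text
invalid input at $.plan[0]: expected keys tx, ty, tz, rx, ry, rz
```

>>> {"api": "carry_out", "payload": {"plan": [{"tx": 0},{"tx": 0}]}}

```text
invalid input at $.plan[0]: expected keys tx, ty, tz, rx, ry, rz
```

>>> {"api": "carry_out", "payload": {"plan": [{"tx": 22,"ty": 37,"tz": -12,"rx": 0,"ry": 0,"rz": 0.113},{"tx": 22,"ty": 37,"tz": -12,"rx": 0,"ry": 0,"rz": 0.113},{"tx": 22,"ty": 37,"tz": -12,"rx": 0,"ry": 0,"rz": 0.113},{"tx": 22,"ty": 37,"tz": -12,"rx": 0,"ry": 0,"rz": 0.113},{"tx": 22,"ty": 37,"tz": -12,"rx": 0,"ry": 0,"rz": 0.113},{"tx": 22,"ty": 37,"tz": -12,"rx": 0,"ry": 0,"rz": 0.113},{"tx": 22,"ty": 37,"tz": -12,"rx": 0,"ry": 0,"rz": 0.113},{"tx": 22,"ty": 37,"tz": -12,"rx": 0,"ry": 0,"rz": 0.113},{"tx": 22,"ty": 37,"tz": -12,"rx": 0,"ry": 0,"rz": 0.113},{"tx": 22,"ty": 37,"tz": -12,"rx": 0,"ry": 0,"rz": 0.113},{"tx": 0,"ty": 0,"tz": 0,"rx": 0,"ry": 0,"rz": 0},{"tx": 0,"ty": 0,"tz": 0,"rx": 0,"ry": 0,"rz": 0}], "gripper": 0.16}}

```text
time: 1.3
tool_pos: [442.9, -104.4, 106.3]
tcp_rot: [-3.14, -0.0, 1.571]
contact_force: [-1.2, -0.1, -0.2]
grip_width: 77.3
finger_force: 0.0
```

>>> {"api": "carry_out", "payload": {"plan": [{"tx": 0,"ty": -1,"tz": -32,"rx": 0,"ry": 0,"rz": 0},{"tx": 0,"ty": 0,"tz": -32,"rx": 0,"ry": 0,"rz": 0},{"tx": 0,"ty": 0,"tz": -20,"rx": 0,"ry": 0,"rz": 0},{"tx": 0,"ty": 0,"tz": -10,"rx": 0,"ry": 0,"rz": 0},{"tx": 0,"ty": 0,"tz": 0,"rx": 0,"ry": 0,"rz": 0}]}}

```text
time: 1.8
tool_pos: [442.3, -107.1, 12.1]
tcp_rot: [-3.14, -0.001, 1.567]
contact_force: [0.8, 0.4, -0.4]
grip_width: 77.1
finger_force: 0.0
```

>>> {"api": "carry_out", "payload": {"plan": [{"tx": 0,"ty": 0,"tz": 0,"rx": 0,"ry": 0,"rz": 0},{"tx": 0,"ty": 0,"tz": 0,"rx": 0,"ry": 0,"rz": 0},{"tx": 0,"ty": 0,"tz": 0,"rx": 0,"ry": 0,"rz": 0},{"tx": 0,"ty": 0,"tz": 0,"rx": 0,"ry": 0,"rz": 0},{"tx": 0,"ty": 0,"tz": 0,"rx": 0,"ry": 0,"rz": 0},{"tx": 0,"ty": 0,"tz": 0,"rx": 0,"ry": 0,"rz": 0}], "gripper": 0.6}}

```text
time: 2.4
tool_pos: [443.9, -106.8, 13.8]
tcp_rot: [3.139, 0.001, 1.569]
contact_force: [-1.0, -1.4, 7.4]
grip_width: 61.2
finger_force: 30.0
```

>>> {"api": "carry_out", "payload": {"plan": [{"tx": 0,"ty": 0,"tz": 20,"rx": 0,"ry": 0,"rz": 0},{"tx": 0,"ty": 0,"tz": 35,"rx": 0,"ry": 0,"rz": 0},{"tx": 0,"ty": 0,"tz": 35,"rx": 0,"ry": 0,"rz": 0},{"tx": 0,"ty": 0,"tz": 35,"rx": 0,"ry": 0,"rz": 0}]}}

```text
time: 2.8
tool_pos: [442.6, -105.9, 139.1]
tcp_rot: [-3.141, -0.0, 1.569]
contact_force: [-0.0, -0.4, -1.4]
grip_width: 60.8
finger_force: 30.0
```

>>> {"api": "carry_out", "payload": {"plan": [{"tx": 12,"ty": 38,"tz": 0,"rx": 0,"ry": 0,"rz": -0.074},{"tx": 12,"ty": 38,"tz": 0,"rx": 0,"ry": 0,"rz": -0.074},{"tx": 12,"ty": 38,"tz": 0,"rx": 0,"ry": 0,"rz": -0.074},{"tx": 12,"ty": 38,"tz": 0,"rx": 0,"ry": 0,"rz": -0.074},{"tx": 12,"ty": 38,"tz": 0,"rx": 0,"ry": 0,"rz": -0.074},{"tx": 12,"ty": 38,"tz": 0,"rx": 0,"ry": 0,"rz": -0.074},{"tx": 12,"ty": 38,"tz": 0,"rx": 0,"ry": 0,"rz": -0.074},{"tx": 12,"ty": 38,"tz": 0,"rx": 0,"ry": 0,"rz": -0.074},{"tx": 12,"ty": 38,"tz": 0,"rx": 0,"ry": 0,"rz": -0.074},{"tx": 12,"ty": 38,"tz": 0,"rx": 0,"ry": 0,"rz": -0.074},{"tx": 12,"ty": 38,"tz": 0,"rx": 0,"ry": 0,"rz": -0.074},{"tx": 12,"ty": 33,"tz": 0,"rx": 0,"ry": 0,"rz": -0.074}]}}

```text
time: 4.0
tool_pos: [586.7, 346.9, 137.5]
tcp_rot: [-3.141, 0.001, 0.679]
contact_force: [0.5, -0.0, -0.9]
grip_width: 60.8
finger_force: 30.0
```

>>> {"api": "carry_out", "payload": {"plan": [{"tx": 0,"ty": 0,"tz": 0,"rx": 0,"ry": 0,"rz": 0},{"tx": 0,"ty": 0,"tz": 0,"rx": 0,"ry": 0,"rz": 0},{"tx": 0,"ty": 0,"tz": 0,"rx": 0,"ry": 0,"rz": 0}]}}

```text
time: 4.3
tool_pos: [586.6, 343.8, 137.5]
tcp_rot: [3.142, 0.001, 0.681]
contact_force: [0.6, -0.1, -1.2]
grip_width: 60.8
finger_force: 30.0
```

Run:
```python
from h import *
a=bot.capture("top");b=bot.capture("side")
cv2.imwrite("pics/p1.png",np.vstack([cv2.resize(a[:,:300],None,fx=1,fy=1)[:,:,::-1]]))
cv2.imwrite("pics/p1.png",np.hstack([a[80:320,:300],b[180:420,50:350]])[:,:,::-1])
```

```text
(no output)
```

View pics/p1.png

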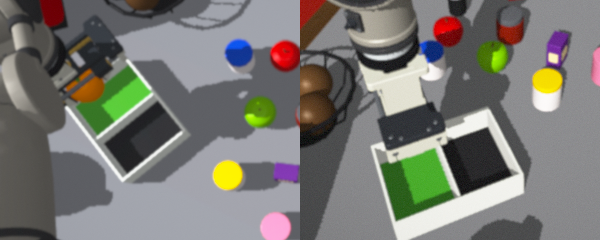

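The orange hangs over the green compartment and the white box hasn't moved, with its black side still at (145,140) in the crop. Lowering it now.

>>> {"api": "carry_out", "payload": {"plan": [{"tx": 2,"ty": 0,"tz": -35,"rx": 0,"ry": 0,"rz": 0},{"tx": 0,"ty": 0,"tz": -35,"rx": 0,"ry": 0,"rz": 0},{"tx": 0,"ty": 0,"tz": -25,"rx": 0,"ry": 0,"rz": 0},{"tx": 0,"ty": 0,"tz": -15,"rx": 0,"ry": 0,"rz": 0},{"tx": 0,"ty": 0,"tz": -8,"rx": 0,"ry": 0,"rz": 0},{"tx": 0,"ty": 0,"tz": 0,"rx": 0,"ry": 0,"rz": 0}]}}

```text
time: 5.0
tool_pos: [589.0, 344.3, 19.5]
tcp_rot: [-3.142, 0.001, 0.68]
contact_force: [-0.2, -0.3, -0.5]
grip_width: 61.0
finger_force: 30.0
```

>>> {"api": "carry_out", "payload": {"plan": [{"tx": 0,"ty": 0,"tz": -2,"rx": 0,"ry": 0,"rz": 0},{"tx": 0,"ty": 0,"tz": 0,"rx": 0,"ry": 0,"rz": 0}]}}

```text
time: 5.2
tool_pos: [589.8, 345.0, 19.1]
tcp_rot: [3.141, -0.002, 0.681]
contact_force: [0.2, 0.8, -0.9]
grip_width: 61.0
finger_force: 30.0
```

>>> {"api": "carry_out", "payload": {"plan": [{"tx": 0,"ty": 0,"tz": 0,"rx": 0,"ry": 0,"rz": 0},{"tx": 0,"ty": 0,"tz": 0,"rx": 0,"ry": 0,"rz": 0},{"tx": 0,"ty": 0,"tz": 0,"rx": 0,"ry": 0,"rz": 0},{"tx": 0,"ty": 0,"tz": 0,"rx": 0,"ry": 0,"rz": 0}], "gripper": 0.16}}

```text
time: 5.6
tool_pos: [589.2, 344.8, 18.1]
tcp_rot: [3.141, -0.0, 0.681]
contact_force: [-0.5, 0.3, -0.1]
grip_width: 76.7
finger_force: 0.0
```

>>> {"api": "carry_out", "payload": {"plan": [{"tx": 0,"ty": 0,"tz": 20,"rx": 0,"ry": 0,"rz": 0},{"tx": 0,"ty": 0,"tz": 35,"rx": 0,"ry": 0,"rz": 0},{"tx": 0,"ty": 0,"tz": 35,"rx": 0,"ry": 0,"rz": 0}]}}

```text
time: 5.9
tool_pos: [588.7, 344.6, 108.2]
tcp_rot: [-3.141, 0.002, 0.681]
contact_force: [0.8, 0.5, 0.4]
grip_width: 76.7
finger_force: 0.0
```

>>> {"api": "carry_out", "payload": {"plan": [{"tx": -19,"ty": -29,"tz": 0,"rx": 0,"ry": 0,"rz": 0.111},{"tx": -19,"ty": -29,"tz": 0,"rx": 0,"ry": 0,"rz": 0.111},{"tx": -19,"ty": -29,"tz": 0,"rx": 0,"ry": 0,"rz": 0.111},{"tx": -19,"ty": -29,"tz": 0,"rx": 0,"ry": 0,"rz": 0.111},{"tx": -19,"ty": -29,"tz": 0,"rx": 0,"ry": 0,"rz": 0.111},{"tx": -19,"ty": -29,"tz": 0,"rx": 0,"ry": 0,"rz": 0.111},{"tx": -19,"ty": -29,"tz": 0,"rx": 0,"ry": 0,"rz": 0.111},{"tx": -20,"ty": -31,"tz": 0,"rx": 0,"ry": 0,"rz": 0.112},{"tx": 0,"ty": 0,"tz": 0,"rx": 0,"ry": 0,"rz": 0},{"tx": 0,"ty": 0,"tz": 0,"rx": 0,"ry": 0,"rz": 0},{"tx": 0,"ty": 0,"tz": 0,"rx": 0,"ry": 0,"rz": 0}]}}

```text
time: 7.0
tool_pos: [437.0, 111.2, 108.1]
tcp_rot: [3.14, -0.0, 1.569]
contact_force: [-0.0, 0.4, -0.0]
grip_width: 77.4
finger_force: 0.0
```

Run:
```python
from h import *
a=bot.capture("top");b=bot.capture("side")
cv2.imwrite("pics/p2.png",np.hstack([cv2.resize(a[80:320,20:320],None,fx=1.3,fy=1.3),cv2.resize(b[180:420,50:350],None,fx=1.3,fy=1.3)])[:,:,::-1])
```

```text
(no output)
```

View pics/p2.png

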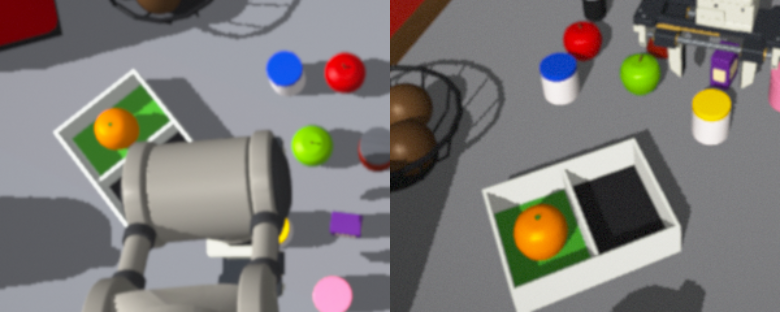

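The orange stands in white's green compartment, at crop pixel (540,232). The gripper is above the yellow pot.

>>> {"api": "carry_out", "payload": {"plan": [{"tx": -1,"ty": -1,"tz": -32,"rx": 0,"ry": 0,"rz": 0},{"tx": 0,"ty": 0,"tz": -32,"rx": 0,"ry": 0,"rz": 0},{"tx": 0,"ty": 0,"tz": -22,"rx": 0,"ry": 0,"rz": 0},{"tx": 0,"ty": 0,"tz": -10,"rx": 0,"ry": 0,"rz": 0},{"tx": 0,"ty": 0,"tz": 0,"rx": 0,"ry": 0,"rz": 0}]}}

```text
time: 7.6
tool_pos: [434.6, 110.1, 10.7]
tcp_rot: [-3.139, 0.0, 1.57]
contact_force: [0.1, 0.3, -0.2]
grip_width: 77.3
finger_force: 0.0
```

>>> {"api": "carry_out", "payload": {"plan": [{"tx": 0,"ty": 0,"tz": 0,"rx": 0,"ry": 0,"rz": 0},{"tx": 0,"ty": 0,"tz": 0,"rx": 0,"ry": 0,"rz": 0},{"tx": 0,"ty": 0,"tz": 0,"rx": 0,"ry": 0,"rz": 0},{"tx": 0,"ty": 0,"tz": 0,"rx": 0,"ry": 0,"rz": 0},{"tx": 0,"ty": 0,"tz": 0,"rx": 0,"ry": 0,"rz": 0},{"tx": 0,"ty": 0,"tz": 0,"rx": 0,"ry": 0,"rz": 0}], "gripper": 0.7}}

```text
time: 8.2
tool_pos: [436.0, 109.8, 12.6]
tcp_rot: [3.139, -0.0, 1.57]
contact_force: [0.1, 0.5, 6.1]
grip_width: 53.7
finger_force: 30.0
```

>>> {"api": "carry_out", "payload": {"plan": [{"tx": 0,"ty": 0,"tz": 20,"rx": 0,"ry": 0,"rz": 0},{"tx": 0,"ty": 0,"tz": 35,"rx": 0,"ry": 0,"rz": 0},{"tx": 0,"ty": 0,"tz": 35,"rx": 0,"ry": 0,"rz": 0},{"tx": 0,"ty": 0,"tz": 35,"rx": 0,"ry": 0,"rz": 0}]}}

```text
time: 8.6
tool_pos: [434.5, 109.7, 138.0]
tcp_rot: [-3.141, 0.0, 1.57]
contact_force: [0.1, -0.6, -1.2]
grip_width: 53.7
finger_force: 30.0
```

>>> {"api": "carry_out", "payload": {"plan": [{"tx": 10,"ty": 22,"tz": 0,"rx": 0,"ry": 0,"rz": -0.111},{"tx": 10,"ty": 22,"tz": 0,"rx": 0,"ry": 0,"rz": -0.111},{"tx": 10,"ty": 22,"tz": 0,"rx": 0,"ry": 0,"rz": -0.111},{"tx": 10,"ty": 22,"tz": 0,"rx": 0,"ry": 0,"rz": -0.111},{"tx": 10,"ty": 22,"tz": 0,"rx": 0,"ry": 0,"rz": -0.111},{"tx": 10,"ty": 22,"tz": 0,"rx": 0,"ry": 0,"rz": -0.111},{"tx": 10,"ty": 22,"tz": 0,"rx": 0,"ry": 0,"rz": -0.111},{"tx": 8,"ty": 18,"tz": 0,"rx": 0,"ry": 0,"rz": -0.11},{"tx": 0,"ty": 0,"tz": 0,"rx": 0,"ry": 0,"rz": 0},{"tx": 0,"ty": 0,"tz": 0,"rx": 0,"ry": 0,"rz": 0}]}}

```text
time: 9.6
tool_pos: [512.4, 281.4, 136.2]
tcp_rot: [-3.141, 0.002, 0.686]
contact_force: [0.9, -0.8, -1.3]
grip_width: 53.5
finger_force: 30.0
```

>>> {"api": "carry_out", "payload": {"plan": [{"tx": 0,"ty": 0,"tz": -35,"rx": 0,"ry": 0,"rz": 0},{"tx": 0,"ty": 0,"tz": -35,"rx": 0,"ry": 0,"rz": 0},{"tx": 0,"ty": 0,"tz": -25,"rx": 0,"ry": 0,"rz": 0},{"tx": 0,"ty": 0,"tz": -16,"rx": 0,"ry": 0,"rz": 0},{"tx": 0,"ty": 0,"tz": -9,"rx": 0,"ry": 0,"rz": 0},{"tx": 0,"ty": 0,"tz": 0,"rx": 0,"ry": 0,"rz": 0}]}}

```text
time: 10.2
tool_pos: [512.6, 280.8, 16.7]
tcp_rot: [-3.141, 0.001, 0.684]
contact_force: [-0.3, -0.3, -2.2]
grip_width: 53.6
finger_force: 30.0
```

Release, rise, then move to the green apple at (559,53).

>>> {"api": "carry_out", "payload": {"plan": [{"tx": 0,"ty": 0,"tz": 0,"rx": 0,"ry": 0,"rz": 0},{"tx": 0,"ty": 0,"tz": 0,"rx": 0,"ry": 0,"rz": 0},{"tx": 0,"ty": 0,"tz": 0,"rx": 0,"ry": 0,"rz": 0},{"tx": 0,"ty": 0,"tz": 0,"rx": 0,"ry": 0,"rz": 0},{"tx": 0,"ty": 0,"tz": 0,"rx": 0,"ry": 0,"rz": 0}], "gripper": 0.16}}

```text
time: 10.7
tool_pos: [513.1, 281.7, 16.9]
tcp_rot: [3.141, -0.0, 0.683]
contact_force: [-0.5, 0.0, -0.2]
grip_width: 76.7
finger_force: 0.0
```

>>> {"api": "carry_out", "payload": {"plan": [{"tx": 0,"ty": 0,"tz": 20,"rx": 0,"ry": 0,"rz": 0},{"tx": 0,"ty": 0,"tz": 35,"rx": 0,"ry": 0,"rz": 0},{"tx": 0,"ty": 0,"tz": 35,"rx": 0,"ry": 0,"rz": 0}]}}

```text
time: 11.0
tool_pos: [512.5, 281.5, 107.2]
tcp_rot: [-3.141, 0.002, 0.683]
contact_force: [0.5, -0.0, 0.5]
grip_width: 77.1
finger_force: 0.0
```

>>> {"api": "carry_out", "payload": {"plan": [{"tx": 6,"ty": -29,"tz": 0,"rx": 0,"ry": 0,"rz": 0.111},{"tx": 6,"ty": -29,"tz": 0,"rx": 0,"ry": 0,"rz": 0.111},{"tx": 6,"ty": -29,"tz": 0,"rx": 0,"ry": 0,"rz": 0.111},{"tx": 6,"ty": -29,"tz": 0,"rx": 0,"ry": 0,"rz": 0.111},{"tx": 6,"ty": -29,"tz": 0,"rx": 0,"ry": 0,"rz": 0.111},{"tx": 6,"ty": -29,"tz": 0,"rx": 0,"ry": 0,"rz": 0.111},{"tx": 6,"ty": -29,"tz": 0,"rx": 0,"ry": 0,"rz": 0.111},{"tx": 4,"ty": -25,"tz": 0,"rx": 0,"ry": 0,"rz": 0.11},{"tx": 0,"ty": 0,"tz": 0,"rx": 0,"ry": 0,"rz": 0},{"tx": 0,"ty": 0,"tz": 0,"rx": 0,"ry": 0,"rz": 0}]}}

```text
time: 12.0
tool_pos: [559.0, 53.6, 106.7]
tcp_rot: [-3.141, -0.0, 1.567]
contact_force: [0.5, 0.7, 0.1]
grip_width: 77.2
finger_force: 0.0
```

Run:
```python
from h import *
a=bot.capture("top");b=bot.capture("side")
cv2.imwrite("pics/p3.png",np.hstack([cv2.resize(a[80:320,20:320],None,fx=1.3,fy=1.3),cv2.resize(b[180:420,50:350],None,fx=1.3,fy=1.3)])[:,:,::-1])
s0=cv2.imread("pics/side0.png")[:,:,::-1].copy()
(u,v),_=cv2.minEnclosingCircle(blob(mask(s0,35,60),(243,237),22)); print("gapple side",unproj("side",(u,v),29))
```

```text
gapple side [[559.26336109  51.41072488  29.        ]]
```

View pics/p3.png

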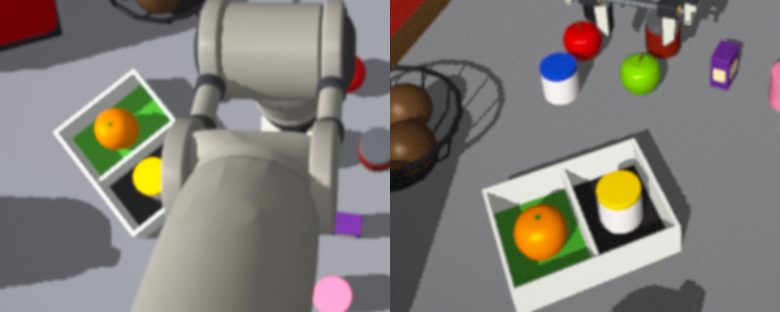

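Orange at (540,232) and the upright yellow-lidded pot at (620,200) are both in the right white-box compartments. The gripper is above the green apple, and the side view agrees on its position.

>>> {"api": "carry_out", "payload": {"plan": [{"tx": 0,"ty": -1,"tz": -32,"rx": 0,"ry": 0,"rz": 0},{"tx": 0,"ty": 0,"tz": -32,"rx": 0,"ry": 0,"rz": 0},{"tx": 0,"ty": 0,"tz": -20,"rx": 0,"ry": 0,"rz": 0},{"tx": 0,"ty": 0,"tz": -10,"rx": 0,"ry": 0,"rz": 0},{"tx": 0,"ty": 0,"tz": 0,"rx": 0,"ry": 0,"rz": 0}]}}

```text
time: 12.6
tool_pos: [558.2, 53.6, 11.7]
tcp_rot: [-3.139, -0.0, 1.571]
contact_force: [0.2, -0.5, 0.6]
grip_width: 77.5
finger_force: 0.0
```

>>> {"api": "carry_out", "payload": {"plan": [{"tx": 0,"ty": 0,"tz": 0,"rx": 0,"ry": 0,"rz": 0},{"tx": 0,"ty": 0,"tz": 0,"rx": 0,"ry": 0,"rz": 0},{"tx": 0,"ty": 0,"tz": 0,"rx": 0,"ry": 0,"rz": 0},{"tx": 0,"ty": 0,"tz": 0,"rx": 0,"ry": 0,"rz": 0},{"tx": 0,"ty": 0,"tz": 0,"rx": 0,"ry": 0,"rz": 0},{"tx": 0,"ty": 0,"tz": 0,"rx": 0,"ry": 0,"rz": 0}], "gripper": 0.6}}

```text
time: 13.2
tool_pos: [559.9, 52.8, 14.0]
tcp_rot: [3.139, -0.0, 1.57]
contact_force: [-0.2, 1.9, 6.1]
grip_width: 60.6
finger_force: 30.0
```

>>> {"api": "carry_out", "payload": {"plan": [{"tx": 0,"ty": 0,"tz": 20,"rx": 0,"ry": 0,"rz": 0},{"tx": 0,"ty": 0,"tz": 35,"rx": 0,"ry": 0,"rz": 0},{"tx": 0,"ty": 0,"tz": 35,"rx": 0,"ry": 0,"rz": 0},{"tx": 0,"ty": 0,"tz": 35,"rx": 0,"ry": 0,"rz": 0}]}}

```text
time: 13.6
tool_pos: [558.6, 52.6, 138.9]
tcp_rot: [-3.141, 0.0, 1.57]
contact_force: [-0.4, -0.4, -1.6]
grip_width: 61.2
finger_force: 30.0
```

>>> {"api": "carry_out", "payload": {"plan": [{"tx": -2,"ty": -37,"tz": 0,"rx": 0,"ry": 0,"rz": 0.059},{"tx": -2,"ty": -37,"tz": 0,"rx": 0,"ry": 0,"rz": 0.059},{"tx": -2,"ty": -37,"tz": 0,"rx": 0,"ry": 0,"rz": 0.059},{"tx": -2,"ty": -37,"tz": 0,"rx": 0,"ry": 0,"rz": 0.059},{"tx": -2,"ty": -37,"tz": 0,"rx": 0,"ry": 0,"rz": 0.059},{"tx": -2,"ty": -37,"tz": 0,"rx": 0,"ry": 0,"rz": 0.059},{"tx": -3,"ty": -37,"tz": 0,"rx": 0,"ry": 0,"rz": 0.059},{"tx": -3,"ty": -33,"tz": 0,"rx": 0,"ry": 0,"rz": 0.059},{"tx": 0,"ty": 0,"tz": 0,"rx": 0,"ry": 0,"rz": 0},{"tx": 0,"ty": 0,"tz": 0,"rx": 0,"ry": 0,"rz": 0}]}}

```text
time: 14.6
tool_pos: [540.5, -239.6, 137.4]
tcp_rot: [-3.141, -0.001, 2.039]
contact_force: [0.2, 0.3, -1.2]
grip_width: 61.3
finger_force: 30.0
```

>>> {"api": "carry_out", "payload": {"plan": [{"tx": 0,"ty": 0,"tz": -35,"rx": 0,"ry": 0,"rz": 0},{"tx": 0,"ty": 0,"tz": -30,"rx": 0,"ry": 0,"rz": 0},{"tx": 0,"ty": 0,"tz": 0,"rx": 0,"ry": 0,"rz": 0},{"tx": 0,"ty": 0,"tz": 0,"rx": 0,"ry": 0,"rz": 0}]}}

```text
time: 15.0
tool_pos: [541.3, -238.2, 73.1]
tcp_rot: [-3.141, -0.001, 2.043]
contact_force: [0.0, -0.8, -0.9]
grip_width: 60.7
finger_force: 30.0
```

Run:
```python
from h import *
a=bot.capture("top");b=bot.capture("side")
cv2.imwrite("pics/p4.png",np.hstack([cv2.resize(a[80:320,260:560],None,fx=1.3,fy=1.3),cv2.resize(b[80:320,130:430],None,fx=1.3,fy=1.3)])[:,:,::-1])
```

```text
(no output)
```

View pics/p4.png

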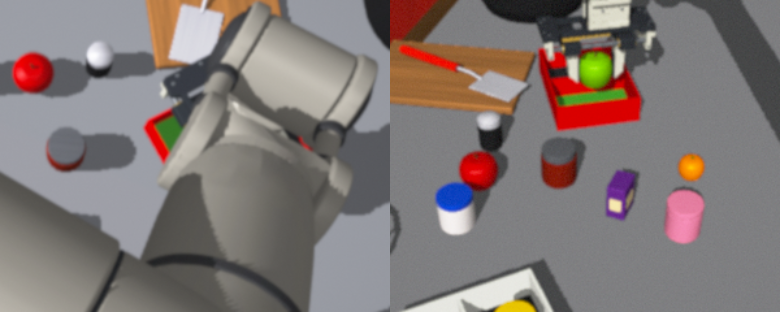

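The apple hangs over the red box with its green floor in front, at (590,97), and the other things haven't moved. Lowering it.

>>> {"api": "carry_out", "payload": {"plan": [{"tx": 0,"ty": 0,"tz": -25,"rx": 0,"ry": 0,"rz": 0},{"tx": 0,"ty": 0,"tz": -18,"rx": 0,"ry": 0,"rz": 0},{"tx": 0,"ty": 0,"tz": -12,"rx": 0,"ry": 0,"rz": 0},{"tx": 0,"ty": 0,"tz": 0,"rx": 0,"ry": 0,"rz": 0},{"tx": 0,"ty": 0,"tz": 0,"rx": 0,"ry": 0,"rz": 0}]}}

```text
time: 15.6
tool_pos: [541.7, -239.5, 18.8]
tcp_rot: [3.141, 0.001, 2.042]
contact_force: [-0.1, -0.5, -1.4]
grip_width: 61.1
finger_force: 30.0
```

>>> {"api": "carry_out", "payload": {"plan": [{"tx": 0,"ty": 0,"tz": 0,"rx": 0,"ry": 0,"rz": 0},{"tx": 0,"ty": 0,"tz": 0,"rx": 0,"ry": 0,"rz": 0},{"tx": 0,"ty": 0,"tz": 0,"rx": 0,"ry": 0,"rz": 0},{"tx": 0,"ty": 0,"tz": 0,"rx": 0,"ry": 0,"rz": 0},{"tx": 0,"ty": 0,"tz": 0,"rx": 0,"ry": 0,"rz": 0}], "gripper": 0.16}}

```text
time: 16.1
tool_pos: [541.1, -239.3, 17.9]
tcp_rot: [3.141, 0.0, 2.042]
contact_force: [0.7, 0.9, 0.3]
grip_width: 76.8
finger_force: 0.0
```

>>> {"api": "carry_out", "payload": {"plan": [{"tx": 0,"ty": 0,"tz": 20,"rx": 0,"ry": 0,"rz": 0},{"tx": 0,"ty": 0,"tz": 35,"rx": 0,"ry": 0,"rz": 0},{"tx": 0,"ty": 0,"tz": 35,"rx": 0,"ry": 0,"rz": 0}]}}

```text
time: 16.4
tool_pos: [540.6, -239.0, 108.2]
tcp_rot: [-3.141, -0.001, 2.042]
contact_force: [0.6, 0.0, 0.3]
grip_width: 76.7
finger_force: 0.0
```

>>> {"api": "carry_out", "payload": {"plan": [{"tx": -13,"ty": 30,"tz": 0,"rx": 0,"ry": 0,"rz": -0.076},{"tx": -13,"ty": 30,"tz": 0,"rx": 0,"ry": 0,"rz": -0.076},{"tx": -13,"ty": 30,"tz": 0,"rx": 0,"ry": 0,"rz": -0.076},{"tx": -13,"ty": 30,"tz": 0,"rx": 0,"ry": 0,"rz": -0.076},{"tx": -13,"ty": 30,"tz": 0,"rx": 0,"ry": 0,"rz": -0.076},{"tx": -13,"ty": 30,"tz": 0,"rx": 0,"ry": 0,"rz": -0.076},{"tx": -13,"ty": 30,"tz": 0,"rx": 0,"ry": 0,"rz": -0.076},{"tx": -11,"ty": 32,"tz": 0,"rx": 0,"ry": 0,"rz": -0.077},{"tx": 0,"ty": 0,"tz": 0,"rx": 0,"ry": 0,"rz": 0},{"tx": 0,"ty": 0,"tz": 0,"rx": 0,"ry": 0,"rz": 0}], "gripper": 0.4}}

```text
time: 17.4
tool_pos: [439.3, 3.0, 108.0]
tcp_rot: [3.141, 0.0, 1.435]
contact_force: [0.5, 0.7, 0.5]
grip_width: 54.8
finger_force: 0.0
```

>>> {"api": "carry_out", "payload": {"plan": [{"tx": 0,"ty": 0,"tz": -32,"rx": 0,"ry": 0,"rz": 0},{"tx": 0,"ty": 0,"tz": -32,"rx": 0,"ry": 0,"rz": 0},{"tx": 0,"ty": 0,"tz": -22,"rx": 0,"ry": 0,"rz": 0},{"tx": 0,"ty": 0,"tz": -10,"rx": 0,"ry": 0,"rz": 0},{"tx": 0,"ty": 0,"tz": 0,"rx": 0,"ry": 0,"rz": 0}]}}

```text
time: 17.9
tool_pos: [438.8, 2.0, 10.8]
tcp_rot: [-3.14, 0.0, 1.432]
contact_force: [-0.6, -0.3, 0.1]
grip_width: 55.3
finger_force: 0.0
```

>>> {"api": "carry_out", "payload": {"plan": [{"tx": 0,"ty": 0,"tz": 0,"rx": 0,"ry": 0,"rz": 0},{"tx": 0,"ty": 0,"tz": 0,"rx": 0,"ry": 0,"rz": 0},{"tx": 0,"ty": 0,"tz": 0,"rx": 0,"ry": 0,"rz": 0},{"tx": 0,"ty": 0,"tz": 0,"rx": 0,"ry": 0,"rz": 0},{"tx": 0,"ty": 0,"tz": 0,"rx": 0,"ry": 0,"rz": 0},{"tx": 0,"ty": 0,"tz": 0,"rx": 0,"ry": 0,"rz": 0}], "gripper": 0.9}}

```text
time: 18.5
tool_pos: [439.8, 2.6, 12.5]
tcp_rot: [3.14, 0.0, 1.433]
contact_force: [0.2, -0.4, 6.5]
grip_width: 30.0
finger_force: 30.0
```

>>> {"api": "carry_out", "payload": {"plan": [{"tx": 0,"ty": 0,"tz": 20,"rx": 0,"ry": 0,"rz": 0},{"tx": 0,"ty": 0,"tz": 35,"rx": 0,"ry": 0,"rz": 0},{"tx": 0,"ty": 0,"tz": 35,"rx": 0,"ry": 0,"rz": 0},{"tx": 0,"ty": 0,"tz": 35,"rx": 0,"ry": 0,"rz": 0}]}}

```text
time: 18.9
tool_pos: [438.5, 2.9, 138.0]
tcp_rot: [-3.141, -0.0, 1.433]
contact_force: [1.1, -0.6, -1.1]
grip_width: 29.8
finger_force: 30.0
```

>>> {"api": "carry_out", "payload": {"plan": [{"tx": 15,"ty": -33,"tz": 0,"rx": 0,"ry": 0,"rz": 0.061},{"tx": 15,"ty": -33,"tz": 0,"rx": 0,"ry": 0,"rz": 0.061},{"tx": 15,"ty": -33,"tz": 0,"rx": 0,"ry": 0,"rz": 0.061},{"tx": 15,"ty": -33,"tz": 0,"rx": 0,"ry": 0,"rz": 0.061},{"tx": 15,"ty": -33,"tz": 0,"rx": 0,"ry": 0,"rz": 0.061},{"tx": 15,"ty": -33,"tz": 0,"rx": 0,"ry": 0,"rz": 0.061},{"tx": 14,"ty": -33,"tz": 0,"rx": 0,"ry": 0,"rz": 0.061},{"tx": 14,"ty": -33,"tz": 0,"rx": 0,"ry": 0,"rz": 0.061},{"tx": 14,"ty": -33,"tz": 0,"rx": 0,"ry": 0,"rz": 0.061},{"tx": 14,"ty": -31,"tz": 0,"rx": 0,"ry": 0,"rz": 0.061},{"tx": 0,"ty": 0,"tz": 0,"rx": 0,"ry": 0,"rz": 0},{"tx": 0,"ty": 0,"tz": 0,"rx": 0,"ry": 0,"rz": 0}]}}

```text
time: 20.1
tool_pos: [584.5, -325.2, 135.7]
tcp_rot: [-3.141, -0.002, 2.041]
contact_force: [0.4, -0.6, -1.1]
grip_width: 30.0
finger_force: 30.0
```

>>> {"api": "carry_out", "payload": {"plan": [{"tx": 0,"ty": 0,"tz": -35,"rx": 0,"ry": 0,"rz": 0},{"tx": 0,"ty": 0,"tz": -27,"rx": 0,"ry": 0,"rz": 0},{"tx": 0,"ty": 0,"tz": 0,"rx": 0,"ry": 0,"rz": 0},{"tx": 0,"ty": 0,"tz": 0,"rx": 0,"ry": 0,"rz": 0}]}}

```text
time: 20.5
tool_pos: [585.0, -324.2, 75.3]
tcp_rot: [-3.141, -0.001, 2.043]
contact_force: [0.3, 0.9, -0.3]
grip_width: 29.9
finger_force: 30.0
```

Run:
```python
from h import *
a=bot.capture("top");b=bot.capture("side")
cv2.imwrite("pics/p5.png",np.hstack([cv2.resize(a[80:320,260:560],None,fx=1.3,fy=1.3),cv2.resize(b[70:230,190:390],None,fx=1.95,fy=1.95)])[:,:,::-1])
```

```text
(no output)
```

View pics/p5.png

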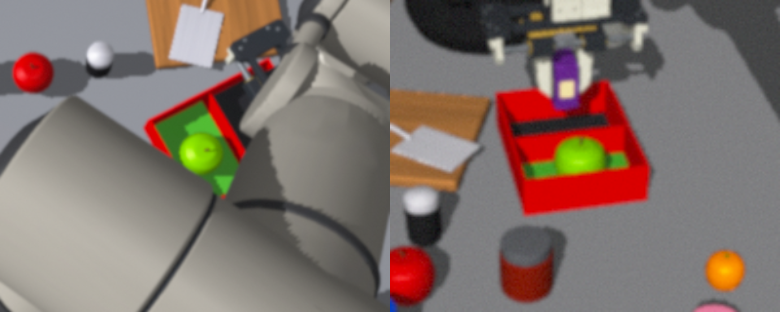

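The green apple is centred in the red green compartment, at crop pixel (200,152). The carton hangs upright above the black one, at (565,80). Lowering and releasing.

>>> {"api": "carry_out", "payload": {"plan": [{"tx": 0,"ty": -1,"tz": -25,"rx": 0,"ry": 0,"rz": 0},{"tx": 0,"ty": 0,"tz": -18,"rx": 0,"ry": 0,"rz": 0},{"tx": 0,"ty": 0,"tz": -14,"rx": 0,"ry": 0,"rz": 0},{"tx": 0,"ty": 0,"tz": 0,"rx": 0,"ry": 0,"rz": 0},{"tx": 0,"ty": 0,"tz": 0,"rx": 0,"ry": 0,"rz": 0}]}}

```text
time: 21.1
tool_pos: [585.6, -326.5, 18.8]
tcp_rot: [3.141, 0.001, 2.043]
contact_force: [0.0, -0.6, -0.8]
grip_width: 29.7
finger_force: 30.0
```

>>> {"api": "carry_out", "payload": {"plan": [{"tx": 0,"ty": 0,"tz": 0,"rx": 0,"ry": 0,"rz": 0},{"tx": 0,"ty": 0,"tz": 0,"rx": 0,"ry": 0,"rz": 0},{"tx": 0,"ty": 0,"tz": 0,"rx": 0,"ry": 0,"rz": 0},{"tx": 0,"ty": 0,"tz": 0,"rx": 0,"ry": 0,"rz": 0},{"tx": 0,"ty": 0,"tz": 0,"rx": 0,"ry": 0,"rz": 0}], "gripper": 0.4}}

```text
time: 21.6
tool_pos: [585.1, -326.3, 17.9]
tcp_rot: [3.141, 0.0, 2.043]
contact_force: [-0.7, -0.2, -0.6]
grip_width: 55.2
finger_force: 0.0
```

>>> {"api": "carry_out", "payload": {"plan": [{"tx": 0,"ty": 0,"tz": 20,"rx": 0,"ry": 0,"rz": 0},{"tx": 0,"ty": 0,"tz": 35,"rx": 0,"ry": 0,"rz": 0},{"tx": 0,"ty": 0,"tz": 35,"rx": 0,"ry": 0,"rz": 0},{"tx": 0,"ty": 0,"tz": 35,"rx": 0,"ry": 0,"rz": 0}]}}

```text
time: 22.0
tool_pos: [584.9, -326.1, 144.0]
tcp_rot: [-3.142, -0.0, 2.043]
contact_force: [1.0, -0.8, 0.7]
grip_width: 54.9
finger_force: 0.0
```

>>> {"api": "carry_out", "payload": {"plan": [{"tx": -35,"ty": -20,"tz": 5,"rx": 0,"ry": 0,"rz": 0},{"tx": -35,"ty": -20,"tz": 5,"rx": 0,"ry": 0,"rz": 0},{"tx": -35,"ty": -20,"tz": 5,"rx": 0,"ry": 0,"rz": 0},{"tx": -35,"ty": -20,"tz": 5,"rx": 0,"ry": 0,"rz": 0},{"tx": -35,"ty": -20,"tz": 5,"rx": 0,"ry": 0,"rz": 0},{"tx": -35,"ty": -20,"tz": 5,"rx": 0,"ry": 0,"rz": 0},{"tx": -35,"ty": -20,"tz": 5,"rx": 0,"ry": 0,"rz": 0},{"tx": -35,"ty": -20,"tz": 5,"rx": 0,"ry": 0,"rz": 0},{"tx": 0,"ty": 0,"tz": 0,"rx": 0,"ry": 0,"rz": 0}]}}

```text
time: 22.9
tool_pos: [301.3, -489.0, 183.6]
tcp_rot: [-3.14, 0.002, 2.038]
contact_force: [0.1, 0.7, 0.2]
grip_width: 55.2
finger_force: 0.0
```

Run:
```python
from h import *
a=bot.capture("top");b=bot.capture("side")
cv2.imwrite("pics/p6.png",np.hstack([cv2.resize(a,None,fx=.7,fy=.7),cv2.resize(b,None,fx=.7,fy=.7)])[:,:,::-1])
```

```text
(no output)
```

View pics/p6.png

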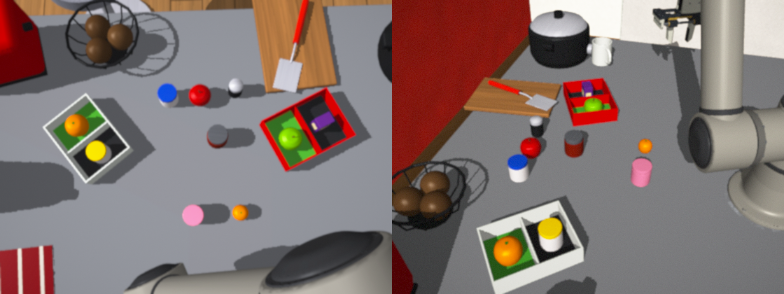

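Everything looks placed and the bystanders are where they were. A close crop of the carton at (322,120) will show whether it's upright.

Run:
```python
from h import *
a=bot.capture("top");b=bot.capture("side")
f=lambda i:cv2.resize(i,(390,390),interpolation=cv2.INTER_CUBIC)
cv2.imwrite("pics/p7.png",np.hstack([f(a[110:260,365:515]),f(b[95:195,230:330])])[:,:,::-1])
k=blob(mask(a,125,160,90,40),(461,172),35); P=unproj("top",k[:,0],64)[:,:2].astype(np.float32); print(cv2.minAreaRect(P))
```

```text
((579.0609130859375, -316.49072265625), (36.06538772583008, 68.241455078125), 28.949298858642578)
```

View pics/p7.png

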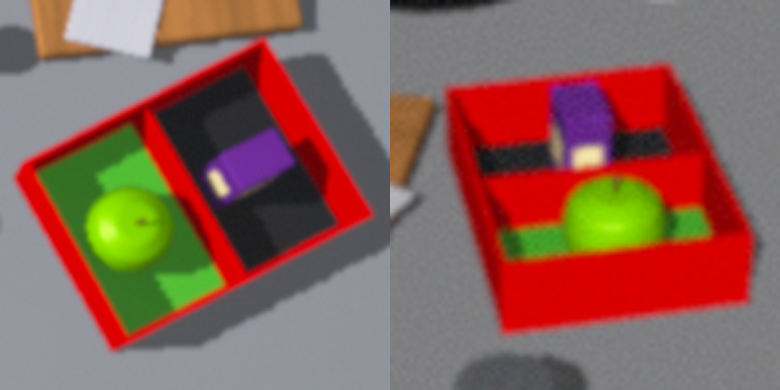

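Run:
```python
from h import *
for n,c,r in(("top",(461,172),35),("side",(379-230+0,0),0)):
    im=bot.capture(n)
    if n=="side": c,r=(378,122),30
    if n=="side": c=(230+int(190/3.9),95+int(115/3.9))
    k=blob(mask(im,120,165,80,30),c,r or 22)[:,0]; print(n,"seen",k.min(0),k.max(0))
    m=bot.camera_model(n); y=.472; R=np.array([[np.cos(y),-np.sin(y)],[np.sin(y),np.cos(y)]])
    for (a,b,h) in((30,44,60),(30,60,44),(60,44,30),(44,60,30)):
        X=np.array([[*(R@[sx*a/2,sy*b/2]+[585,-326]),z] for sx in(-1,1) for sy in(-1,1) for z in(4,4+h)])
        p=(m["camera_matrix"]@(m["R"]@X.T+m["t"][:,None])).T; p=p[:,:2]/p[:,2:]; print((a,b,h),p.min(0).round(),p.max(0).round())
```

```text
top seen [440 158] [479 190]
(30, 44, 60) [440. 158.] [479. 190.]
(30, 60, 44) [437. 158.] [479. 192.]
(60, 44, 30) [436. 156.] [477. 197.]
(44, 60, 30) [435. 157.] [479. 195.]
side seen [271 116] [287 137]
(30, 44, 60) [271. 115.] [287. 147.]
(30, 60, 44) [270. 119.] [287. 149.]
(60, 44, 30) [265. 125.] [293. 147.]
(44, 60, 30) [267. 124.] [290. 149.]
```

The upright model of the carton matches the pixels in the top view exactly. In the side view its bottom is hidden behind the divider, but the rest matches. All is in place, so I'm handing in.

```bash
python3 -c "
from plant import bot
print(bot.close_job())"
```

```text
the job is handed in; nothing more can be done
None
```

I packed both lunch boxes and handed the job in: the last pictures show all four items in their compartments, carton and pot upright, and the other four things where they started; no verdict came back.

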